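Discharge the cell, then set the clamp screw a quarter turn off its seat

TASK

Squeeze the orange trigger of the antistatic gun in its cradle all the way and let it spring back out, to discharge the plastic cell standing in the clamp. Then turn the clamp's black round thumbscrew clockwise (seen from above) until it seats on the cell, back it off a quarter turn, and finish while still holding the knob in your grip at that setting so that it cannot creep. Leave the other loose things on the worktop where they stand.

Things in the scene. Friction and masses are not known exactly. Their poses are not given: they have to be found in the camera images.
- gun: Grey antistatic gun on its side in a fixed cradle. Origin: on the worktop under the barrel's axis; muzzle to its -y, grip to -x (towards the robot), z up. Barrel 36 mm thick, axis 48 mm up at x 0, y +40 to -132 mm. Grip x -10 to -112, y 0 (front face) to +32 (back face), z 32 to 64 mm. Base plate 10 mm thick, x -120 to +50, y -140 to +50; block under the grip's end beyond x -88.
- squeeze_point (a point): Fixed point at (-55, +3, +48) mm in the gun's frame, same axes: midway between the grip's back face (29 mm to +y) and the released trigger's front face (29 mm to -y). Fingers from above, closing along the gun's y here, squeeze the two together: 58 mm wide released, 45 mm with the trigger fully in; the middle is then 6.5 mm to +y, as only the trigger moves.
- trigger (a joint): Orange sprung trigger: bar 62 mm long, 8 thick, 20 tall (z 38 to 58 mm), vertical hinge at (-14, -22, 48) mm in the gun's frame, pointing to the gun's -x. 0 = out (released), 0.32 rad = fully squeezed, at its stop; the free end swings to the gun's +y, towards the grip. At the squeeze point about 3 N start it and 8 N hold it fully in; the spring returns it.
- clamp: Blue-painted metal cell clamp fixed to the worktop. Origin: on the worktop under the screw's vertical axis. Base plate 90 x 110 x 10 mm; bridge along its y, 26 x 100 mm, top 80 mm up; a clear plastic cell in a nest below; thumbscrew on top, over a white disc of 52 mm diameter (top 83 mm up) with four ticks a quarter turn apart.
- thumb_knob: Black round ribbed knob of the thumbscrew, 40 mm diameter, 26 mm tall, axis vertical. Origin: centre of its underside, 95 mm above the worktop (top at 121 mm); grip it 13 to 15 mm above the origin. A white line on top runs from the centre along its own -x. It turns with clamp_screw and stays at its height (captive screw); only the pad under the bridge moves up and down.
- clamp_screw (a joint): Turning of the thumbscrew, rad, growing clockwise seen from above (tightening). 2.8 = seated: the pad is on the cell and the screw stops firmly. It starts 1.3 to 2.2 rad short of the seat. Light friction (0.06 N m) keeps it where it is left. A quarter turn off the seat reads 1.23.
- timer: Bystander: white timer, 62 x 58 x 18 mm, origin under its centre. Loose.
- reagent_box: Bystander: pale yellow carton, 51 x 95 x 75 mm, origin under its centre. Loose.
- bottle_green: Bystander: white bottle with green cap, 69 mm in diameter, 144 mm tall, origin under its centre. Loose.
- tip_box: Bystander: blue pipette-tip box with clear lid, 67 x 104 x 62 mm, origin under its centre. Loose.
- tape_roll: Bystander: roll of green tape lying flat, 62 mm in diameter, 18 mm tall, origin under its centre. Loose.
There are look-alikes about, which are no part of the job. What is meant by the clamp is not brown, purple or turquoise, and is the larger of those in its own colour.

How it is judged:
By the outcome, as a careful person would: the job done as asked, in the order asked, and still so for the second after the job is handed in, while the arm keeps its last pose, push and grip.
It also fails if it takes over 64 s, if anything falls off the work surface, if the arm or the gripper's body presses on something with over 40 N, if the wrist force passes 120 N, or if a joint passes its speed limit or range.

ROBOT

A 6-joint arm with a two-finger parallel gripper is mounted at the origin on a cart in front of the work surface, level with it; the furniture and walls round the work are solid. World frame = base frame: x ahead of the robot, y to its left, z up, the work surface at z = 0. Lengths are in m, angles in rad, forces in N, time in s.
With the tool pointing down it reaches from about 0.3 to 0.775 m from the base axis. Payload 14.6 kg.
Tool frame: the origin (TCP) lies midway between the tips of the shut fingers; the grasp point (between the pads) lies 19 mm behind it; x points along the fingers, z is the direction in which the jaws open and shut, and the axes are right-handed (so a half turn about x gives the same grasp; the last joint's range is limited). The gripper opens to 94 mm and grips with 3 to 60 N. Pads are 16 mm wide; open, the fingers measure 119 mm over their backs; the gripper's body (75 mm by 177 mm) begins 78 mm behind the grasp point.
Start: joints at [-1.186, 0.3, 1.521, -0, 1.321, -0.067], TCP at [0.24, -0.495, 0.205] pointing down, gripper open.
Joint ranges: [-3.03, 3.03], [-0.79, 2.21], [0.23, 2.52], [-1.04, 4.18], [0, 3.07], [-2.55, 2.55]. Speed limits (rad/s): [2.22, 2.22, 2.57, 3.14, 3.14, 3.14].

INTERFACE

Orientations are given as a rotation vector (axis times angle).
In Python, from plant import ctrl gives the robot as it stands. Calls block until the motion is done:
- ctrl.move_to(position, orientation): joint-space move of the TCP to a pose.
- ctrl.move_l(position, rot=None, max_speed=0.15, guard=None): straight line of the TCP; rot=None keeps the orientation; max_speed is the mean speed in m/s. With guard (N) it stops when the force on the tool has changed by that much, and returns True; else False.
- ctrl.movej(angles): joint-space move.
- ctrl.command_gripper(opening): finger opening in m; the grip force is fixed at half the most; returns when the fingers have stopped.
- ctrl.dwell(seconds).
- ctrl.ik(position, orientation): joint angles nearest the present ones, or None.
- ctrl.get_obs(): the state.
- ctrl.camera(name): name is "scene" or "top" or "wrist"; returns a dict with "frame" (480x640x3 uint8, red, green, blue), "range_z" (480x640 float32, m along the optical axis (not along the pixel's ray), 0 where there is no reading), "mtx" (3x3 intrinsics, pixels), "R" (3x3) and "t" (3): a world point X has camera coordinates R X + t. Camera axes: x right, y down, z forward; pixel columns grow to the right and rows downward; lengths in m; the calibration is good to about 2 mm. The wrist camera is an equidistant fisheye: a pixel r from the principal point sees the ray r / f radians off the axis. A picture is of the moment at which its call begins.
A pose or a line that the arm cannot do raises ctrl.Unreachable and nothing moves.
- ctrl.job_done(): hands the job in, once; it reports no verdict.
The state is a dict: "clock": time; "joint_positions": joint angles; "qd": joint speeds; "joint_torque": joint torques, N m; "position": TCP position; "tool_rot": TCP orientation; "wrist_force": force on the tool from outside, world axes, zero at the start; "wrist_torque": the same for the moment, N m; "grip_width": finger opening in m.
Only numpy, scipy, OpenCV 4.12 (cv2) and the standard library are available. Lean on these libraries where they do the work, as an engineer would, in place of code of your own. Each camera call takes 0.05 s, during which the arm holds its last target.

## Working session

There is one attempt and no reset: what is moved stays moved. The work goes in short steps, each a Python script; the robot and the scene stay as the last script left them, time stands still between calls to the robot, and variables do not carry over. Pictures are saved under pics/ and viewed, and the job is handed in when it is done.

```bash
ls; mkdir -p pics; python3 - <<'E'
from plant import ctrl
import cv2,pickle
o=ctrl.get_obs();print(o)
for n in("scene","top","wrist"):
    c=ctrl.camera(n);pickle.dump(c,open(f"{n}0.pkl","wb"));cv2.imwrite(f"pics/{n}0.png",c["frame"][:,:,::-1]);print(n,c["mtx"].tolist(),c["R"].round(3).tolist(),c["t"])
E
```

```text
pics
{'clock': 0.0, 'joint_positions': array([-1.18562290e+00,  3.00483647e-01,  1.52158066e+00,  1.34906601e-06,
        1.32069156e+00, -6.65879736e-02]), 'qd': array([-8.77055967e-05, -8.10808888e-04,  8.41718348e-04,  6.17080558e-04,
        8.53725094e-04,  1.59849926e-04]), 'joint_torque': array([-6.95366889e-04, -5.31808126e+01, -3.52742708e+01,  7.08305743e-02,
        2.44302111e-02, -7.99634245e-05]), 'position': array([ 0.24000839, -0.49457968,  0.20487963]), 'tool_rot': array([ 0.87100823,  1.39064826, -0.86988865]), 'wrist_force': array([0.3389571 , 0.49072173, 0.30445153]), 'wrist_torque': array([ 0.00710687,  0.00814649, -0.04839189]), 'grip_width': 0.09358930522585311}
scene [[482.5942079520032, 0.0, 314.62926735421513], [0.0, 482.5942079520032, 238.04228282061484], [0.0, 0.0, 1.0]] [[0.666, -0.746, 0.013], [-0.515, -0.473, -0.715], [0.539, 0.47, -0.699]] [-0.38382678  0.29829999  1.51585225]
top [[436.67758017524056, 0.0, 325.31156293124644], [0.0, 436.67758017524056, 243.23022411568826], [0.0, 0.0, 1.0]] [[-0.008, -1.0, 0.008], [-0.991, 0.007, -0.131], [0.131, -0.009, -0.991]] [-0.05600968  0.50795729  1.27096228]
wrist [[371.64829954431775, 0.0, 315.7880678814009], [0.0, 371.64829954431775, 240.09239580093694], [0.0, 0.0, 1.0]] [[0.437, -0.899, -0.001], [-0.863, -0.42, 0.28], [-0.253, -0.121, -0.96]] [-0.55028819 -0.03028069  0.39086657]
```

View pics/top0.png

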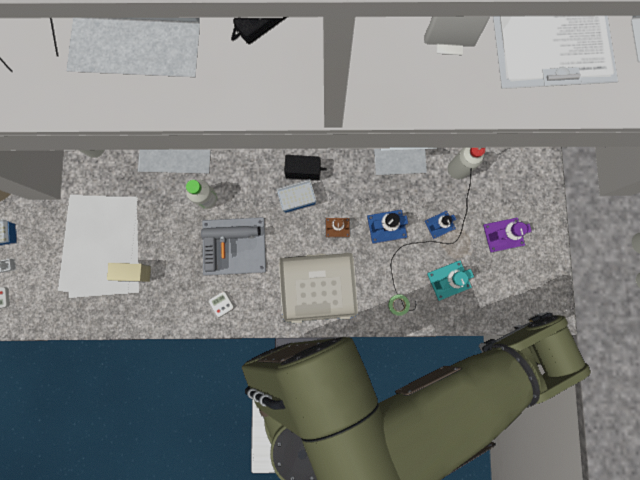

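View pics/scene0.png

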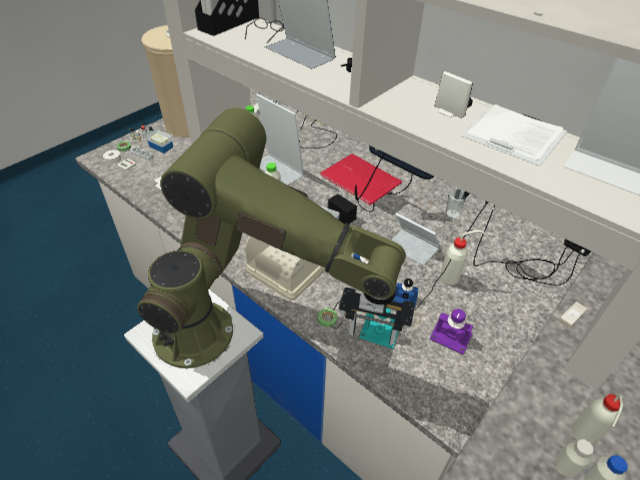

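The top view shows five clamps: brown (338,227), large blue (388,226), small blue (440,223), turquoise (452,281) and purple (506,234). The description fits the larger blue one at (388,226). The gun is at (233,246). I'll enlarge both.

```bash
python3 - <<'E'
import cv2,numpy as np
a=cv2.imread("pics/top0.png")
x=cv2.resize(a[195:265,360:470],None,fx=5.4,fy=5.4,interpolation=cv2.INTER_CUBIC)
y=cv2.resize(a[205:285,190:280],None,fx=5,fy=5,interpolation=cv2.INTER_CUBIC)
cv2.imwrite("pics/c1.png",x);cv2.imwrite("pics/c2.png",y)
E
```

```text
(no output)
```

View pics/c1.png

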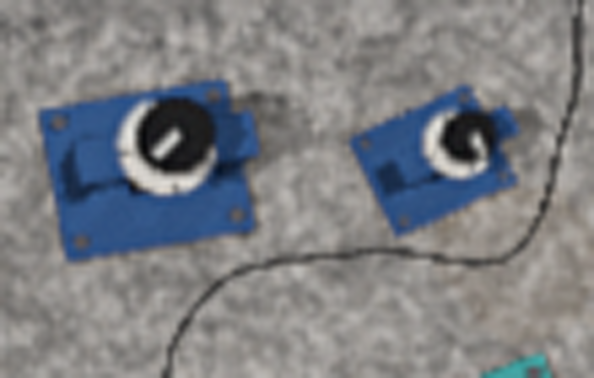

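View pics/c2.png

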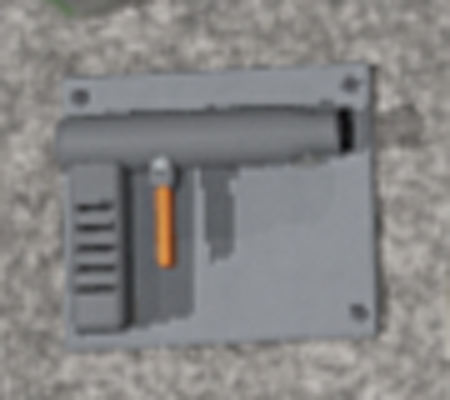

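View pics/wrist0.png

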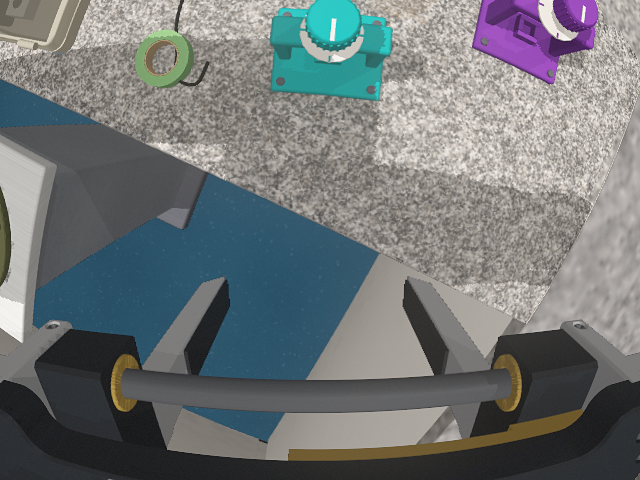

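The crop shows the large blue clamp (388,226) clearly bigger than the small one. Its black knob top is near (392,220), with the white line pointing lower left. The gun lies nearly axis-aligned. Next I measure both.

```bash
cat > h.py <<'E'
import numpy as np,cv2,pickle
def cast(c,uv,z):
    uv=np.atleast_2d(np.asarray(uv,float))
    K=c["mtx"];d=np.c_[(uv[:,0]-K[0,2])/K[0,0],(uv[:,1]-K[1,2])/K[1,1],np.ones(len(uv))]
    R=c["R"];C=-R.T@c["t"];w=d@R
    return C+w*((z-C[2])/w[:,2])[:,None]
def castfish(c,uv,z):
    uv=np.atleast_2d(np.asarray(uv,float));K=c["mtx"]
    p=uv-K[:2,2];r=np.hypot(*p.T);th=r/K[0,0]
    d=np.c_[p/np.maximum(r,1e-9)[:,None]*np.sin(th)[:,None],np.cos(th)]
    R=c["R"];C=-R.T@c["t"];w=d@R
    return C+w*((z-C[2])/w[:,2])[:,None]
E
python3 - <<'E'
from h import *
c=pickle.load(open("top0.pkl","rb"));f=c["frame"];hsv=cv2.cvtColor(f,cv2.COLOR_RGB2HSV)
def comps(m,name,roi,z):
    mm=np.zeros_like(m);x0,y0,x1,y1=roi;mm[y0:y1,x0:x1]=m[y0:y1,x0:x1]
    cs,_=cv2.findContours(mm,cv2.RETR_EXTERNAL,cv2.CHAIN_APPROX_NONE)
    for k in sorted(cs,key=cv2.contourArea)[::-1][:2]:
        p=cast(c,k[:,0,:],z)[:,:2].astype(np.float32)
        r=cv2.minAreaRect(p);print(name,cv2.contourArea(k),"px",k[:,0].mean(0).round(1),r, cv2.boundingRect(k));print(np.round(cv2.boxPoints(r),4).tolist())
blue=cv2.inRange(hsv,(100,110,30),(125,255,255))
comps(blue,"blue",(360,200,412,250),.01)
comps(blue,"bluesmall",(420,200,460,245),.01)
blk=cv2.inRange(f,(0,0,0),(45,45,45))
comps(blk,"knob",(378,205,408,236),.121)
org=cv2.inRange(hsv,(8,120,120),(22,255,255))
comps(org,"trig",(190,205,280,285),.058)
# gun plate: bluish grey
print(f[268,245],f[250,250],f[215,215],f[290,240],hsv[268,245],hsv[290,240])
rz=c["range_z"];v,u=np.mgrid[205:285,190:280]
K=c["mtx"];Z=rz[205:285,190:280];P=np.stack([(u-K[0,2])/K[0,0]*Z,(v-K[1,2])/K[1,1]*Z,Z],-1)@c["R"]-c["t"]@c["R"]
m=(P[...,2]>.006).astype(np.uint8)*255
mm=np.zeros_like(org);mm[205:285,190:280]=m
cv2.imwrite("pics/m.png",cv2.resize(m,None,fx=5,fy=5))
comps(cv2.morphologyEx(mm,cv2.MORPH_OPEN,np.ones((5,5))),"gunplate",(190,205,280,285),.01)
for (uu,vv) in [(245,268),(225,232),(209,255),(290,240)]:
  print(uu,vv,P[vv-205,uu-190] if uu<280 else '')
b=(P[...,2]>.028)
print("tall pts",b.sum(),P[b][:,:2].min(0),P[b][:,:2].max(0))
E
```

```text
blue 952.0 px [387.7 225.7] ((0.5634663105010986, -0.25384730100631714), (0.08745303750038147, 0.11861855536699295), 9.316354751586914) (368, 210, 40, 33)
[[0.510699987411499, -0.20239999890327454], [0.5299000144004822, -0.31949999928474426], [0.6161999702453613, -0.3052999973297119], [0.597000002861023, -0.1881999969482422]]
bluesmall 286.0 px [442.  222.7] ((0.5697328448295593, -0.4174005389213562), (0.06044432148337364, 0.08948355168104172), 24.441862106323242) (425, 211, 31, 27)
[[0.5236999988555908, -0.38920000195503235], [0.560699999332428, -0.4706000089645386], [0.6158000230789185, -0.4456000030040741], [0.5787000060081482, -0.36419999599456787]]
knob 119.0 px [392.  219.6] ((0.5606294274330139, -0.2467256337404251), (0.03378203511238098, 0.034519780427217484), 88.51190185546875) (386, 214, 13, 13)
[[0.542900025844574, -0.2632000148296356], [0.5774000287055969, -0.26409998536109924], [0.5782999992370605, -0.23029999434947968], [0.5437999963760376, -0.22939999401569366]]
knob 0.0 px [400. 226.] ((0.5433433055877686, -0.26868730783462524), (0.0, 0.0), 0.0) (400, 226, 1, 1)
[[0.5
[... 414 characters left out ...]
99999904632568, 0.23989999294281006], [0.5098999738693237, 0.24570000171661377]]
[143 146 149] [144 147 151] [155 152 148] [163 160 155] [105  10 149] [ 19  13 163]
gunplate 1155.0 px [225.2 242. ] ((0.49547988176345825, 0.22753505408763885), (0.18269319832324982, 0.14645379781723022), 89.63556671142578) (201, 225, 61, 49)
[[0.42170000076293945, 0.13670000433921814], [0.5680999755859375, 0.13570000231266022], [0.5692999958992004, 0.31839999556541443], [0.4228000044822693, 0.31929999589920044]]
245 268 [0.43701657 0.18293862 0.00911596]
225 232 [0.53879398 0.23366689 0.06268713]
209 255 [0.47186774 0.27942292 0.05924585]
290 240 
tall pts 1235 [ 0.33723889 -0.04770744] [0.62720203 0.32347232]
```

View pics/m.png

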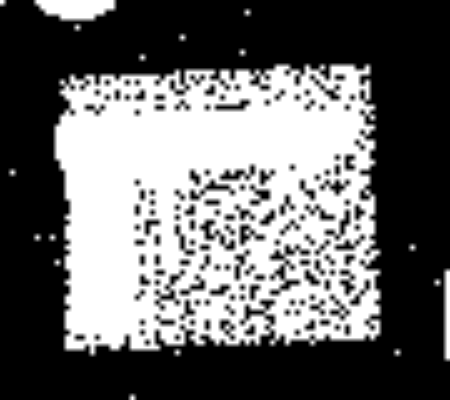

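```bash
python3 - <<'E'
from h import *
from scipy.spatial.transform import Rotation as Ro
c=pickle.load(open("top0.pkl","rb"))
rz=c["range_z"];K=c["mtx"]
v,u=np.mgrid[0:480,0:640];P=np.stack([(u-K[0,2])/K[0,0]*rz,(v-K[1,2])/K[1,1]*rz,rz],-1)@c["R"]-c["t"]@c["R"]
m=np.zeros((480,640),np.uint8);m[217:277,200:268]=((P[...,2]>.006)*255).astype(np.uint8)[217:277,200:268]
m=cv2.morphologyEx(m,cv2.MORPH_CLOSE,np.ones((5,5)));m=cv2.morphologyEx(m,cv2.MORPH_OPEN,np.ones((7,7)))
k=max(cv2.findContours(m,0,1)[0],key=cv2.contourArea);p=cast(c,k[:,0],.01)[:,:2].astype(np.float32)
r=cv2.minAreaRect(p);print(r,cv2.boxPoints(r))
for q in [(390,140),(390,130),(325,140),(230,140),(470,155),(477,150),(198,187),(390,60)]: print(q,P[q[1],q[0]].round(3))
w=pickle.load(open("wrist0.pkl","rb"));C=-w["R"].T@w["t"]
from plant import ctrl
o=ctrl.get_obs();T=Ro.from_rotvec(o["tool_rot"]).as_matrix()
print("tool axes",T.round(3),"cam in tool",T.T@(C-o["position"]),"optical axis in tool",T.T@w["R"][2], "img x in tool",T.T@w["R"][0])
for yaw in (0,np.pi/2,np.pi,-np.pi/2):
  pass
def tool(yaw): # tool x down, z(jaw) at yaw in world
  x=np.array([0,0,-1.]);z=np.array([np.cos(yaw),np.sin(yaw),0]);y=np.cross(z,x);return Ro.from_matrix(np.c_[x,y,z]).as_rotvec()
for yaw in np.arange(-180,180,30):
  a=ctrl.ik([.56,-.247,.09],tool(np.radians(yaw)));b=ctrl.ik([.48,.24,.03],tool(np.radians(yaw)))
  print(yaw,None if a is None else a.round(2),None if b is None else b.round(2))
E
```

```text
((0.5039029717445374, 0.22039136290550232), (0.1693134903907776, 0.1922435611486435), 2.4890353679656982) [[0.41515172 0.31274596]
 [0.4235005  0.12068377]
 [0.5926542  0.12803677]
 [0.5843054  0.32009894]]
(390, 140) [ 0.657 -0.187  0.485]
(390, 130) [ 0.656 -0.179  0.539]
(325, 140) [ 0.655 -0.056  0.489]
(230, 140) [0.655 0.132 0.492]
(470, 155) [ 0.739 -0.466  0.149]
(477, 150) [ 0.741 -0.473  0.185]
(198, 187) [0.653 0.293 0.144]
(390, 60) [ 0.795 -0.182  0.542]
tool axes [[-0.     0.9    0.437]
 [ 0.001  0.437 -0.9  ]
 [-1.     0.    -0.001]] cam in tool [-0.17799141  0.08084767  0.00074908] optical axis in tool [ 9.59917153e-01 -2.80283861e-01 -1.26716847e-04] img x in tool [3.38090835e-04 7.05792987e-04 9.99999694e-01]
-180 None None
-150 [-0.48  0.55  1.45 -0.    1.14  2.14] None
-120 [-0.48  0.55  1.45  0.    1.14  1.62] [0.4  0.48 1.72 0.   0.94 2.49]
-90 [-0.48  0.55  1.45 -0.    1.14  1.1 ] [ 0.4   0.48  1.72 -0.    0.94  1.97]
-60 [-0.48  0.55  1.45  0.    1.14  0.57] [0.4  0.48 1.72 0.   0.94 1.44]
-30 [-0.48  0.55  1.45 -0.    1.14  0.05] [ 0.4   0.48  1.72 -0.    0.94  0.92]
0 [-0.48  0.55  1.45  0.    1.14 -0.48] [ 0.4   0.48  1.72 -0.    0.94  0.4 ]
30 [-0.48  0.55  1.45 -0.    1.14 -1.  ] [ 0.4   0.48  1.72 -0.    0.94 -0.13]
60 [-0.48  0.55  1.45 -0.    1.14 -1.52] [ 0.4   0.48  1.72 -0.    0.94 -0.65]
90 [-0.48  0.55  1.45  0.    1.14 -2.05] [ 0.4   0.48  1.72  0.    0.94 -1.18]
120 None [ 0.4   0.48  1.72 -0.    0.94 -1.7 ]
150 None [ 0.4   0.48  1.72  0.    0.94 -2.22]
```

The gun plate measures 169 x 192 mm against 170 x 190 given, yaw about +2.5°. The trigger falls where that pose predicts. I'll refine both poses from close wrist views.

```bash
cat >> h.py <<'E'
from scipy.spatial.transform import Rotation as Ro
def tool(yaw):
  x=np.array([0,0,-1.]);z=np.array([np.cos(yaw),np.sin(yaw),0]);y=np.cross(z,x);return Ro.from_matrix(np.c_[x,y,z]).as_rotvec()
def snap(ctrl,n,tag):
    c=ctrl.camera(n);pickle.dump(c,open(f"{tag}.pkl","wb"));cv2.imwrite(f"pics/{tag}.png",c["frame"][:,:,::-1]);return c
E
python3 - <<'E'
from h import *
from plant import ctrl
ctrl.move_to([.535,-.25,.195],tool(np.radians(80)));snap(ctrl,"wrist","wk1");print(ctrl.get_obs()["clock"])
ctrl.move_to([.482,.268,.20],tool(np.radians(92.5)));snap(ctrl,"wrist","wg1");print(ctrl.get_obs()["clock"])
E
```

```text
1.8083
3.7417
```

View pics/wk1.png

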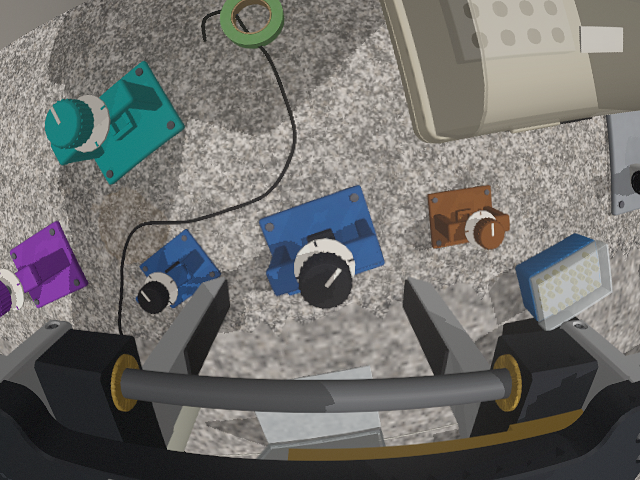

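View pics/wg1.png

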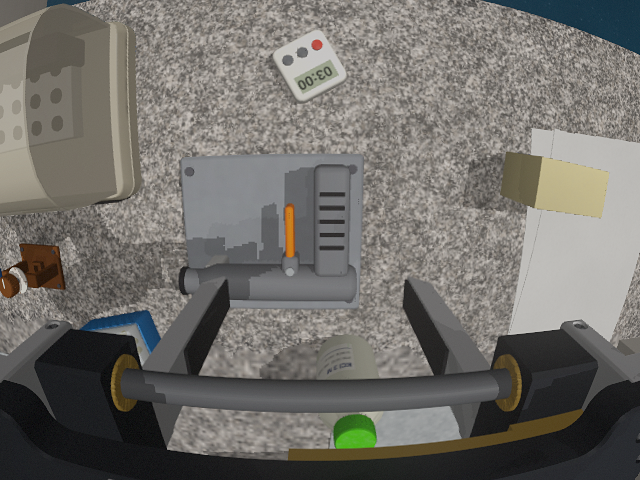

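```bash
python3 - <<'E'
from h import *
a=cv2.imread("pics/wg1.png");cv2.imwrite("pics/wg1c.png",cv2.resize(a[145:320,170:370],None,fx=3.4,fy=3.4,interpolation=cv2.INTER_CUBIC))
a=cv2.imread("pics/wk1.png");cv2.imwrite("pics/wk1c.png",cv2.resize(a[175:315,250:390],None,fx=4,fy=4,interpolation=cv2.INTER_CUBIC))
c=pickle.load(open("wk1.pkl","rb"))
f=c["frame"];hsv=cv2.cvtColor(f,cv2.COLOR_RGB2HSV)
m=np.zeros(f.shape[:2],np.uint8);m[240:312,285:370]=cv2.inRange(f,(0,0,0),(60,60,60))[240:312,285:370]
k=max(cv2.findContours(m,0,1)[0],key=cv2.contourArea);print(cv2.boundingRect(k),cv2.minEnclosingCircle(k))
E
```

```text
(296, 252, 56, 57) ((324.4718933105469, 279.89727783203125), 28.535137176513672)
```

View pics/wg1c.png

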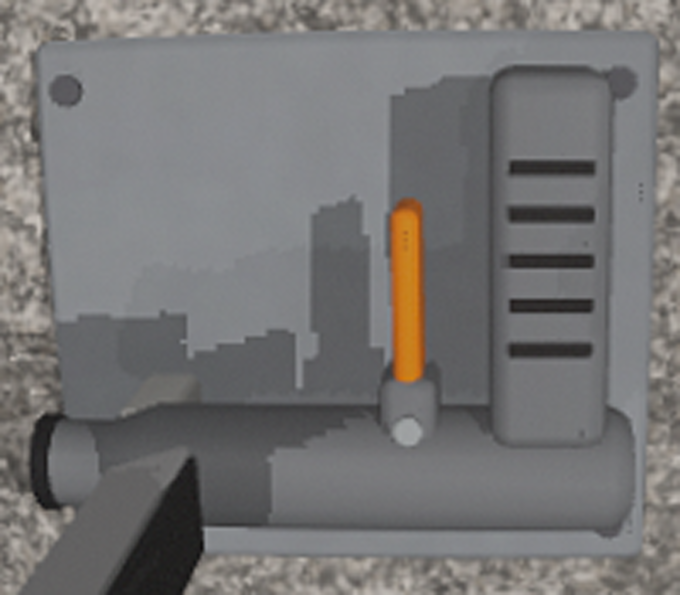

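View pics/wk1c.png

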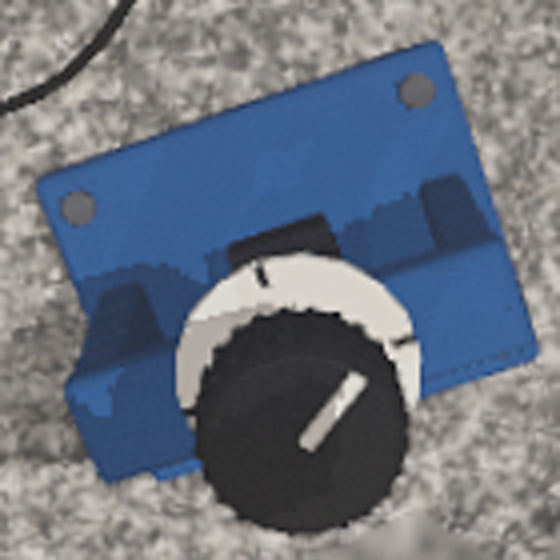

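```bash
python3 - <<'E'
from h import *
g=pickle.load(open("wg1.pkl","rb"));k=pickle.load(open("wk1.pkl","rb"))
G=lambda p,z:castfish(g,np.array(p)/3.4+[170,145],z)[:,:2].round(4)
Kk=lambda p,z:castfish(k,np.array(p)/4+[250,175],z)[:,:2].round(4)
pl=G([(40,42),(657,35),(641,555)],.01);print("plate",pl.tolist(),np.linalg.norm(pl[0]-pl[1]),np.linalg.norm(pl[1]-pl[2]))
ex=pl[2]-pl[1];ey=pl[1]-pl[0];yaw1=np.arctan2(ex[1],ex[0]);yaw2=np.arctan2(-ey[0],ey[1]);print("yaw",yaw1,yaw2)
yaw=np.arctan2(*( (pl[2]-pl[1])/1+np.array([ey[1],-ey[0]]))[::-1]);print(yaw)
R=np.array([[np.cos(yaw),-np.sin(yaw)],[np.sin(yaw),np.cos(yaw)]])
loc=np.array([[-.12,-.14],[-.12,.05],[.05,.05]]);o=(pl-loc@R.T).mean(0);print("origin",o)
L=lambda p:((p-o)@R).round(4).tolist()
print("grip L/R edges local",L(G([(493,250),(608,250),(550,68),(550,444)],.064)))
print("trigger tip/edges",L(G([(405,200),(391,290),(424,290),(405,380)],.058)))
sq=o+R@[-.055,.003];sq2=o+R@[-.055,.0095];print("squeeze",sq,sq2)
top=Kk([(303,440),(303,447),(362,377)],.121);print("knob",top.tolist())
# circle of disc z .083 ; plate corners
c=Kk([(40,183),(437,42),(538,357),(108,482)],.01);print("clamp plate",c.tolist(),[np.linalg.norm(c[i]-c[i-1]) for i in range(4)],"centre",c.mean(0),"half",(c[0]+c[2])/2,(c[1]+c[3])/2)
e=c[1]-c[0];print("clamp y axis dir deg",np.degrees(np.arctan2(e[1],e[0])))
d=top[2]-top[1];print("line dir",np.degrees(np.arctan2(d[1],d[0])))
ticks=Kk([(262,274),(402,341),(190,412)],.083);print("ticks",ticks.tolist())
E
```

```text
plate [[0.4249, 0.126], [0.4181, 0.3105], [0.5839, 0.3181]] 0.18462526912641183 0.16597409436415064
yaw 0.04580629538008527 0.036839693687967856
0.04108449043229674
origin [0.53836558 0.2674567 ]
grip L/R edges local [[-0.0662, 0.0005], [-0.0663, 0.0298], [-0.1127, 0.0145], [-0.0131, 0.0158]]
trigger tip/edges [[-0.078, -0.0223], [-0.054, -0.0264], [-0.054, -0.0177], [-0.0291, -0.0231]]
squeeze [0.48328878 0.26819516] [0.4830218  0.27468967]
knob [[0.5611, -0.2489], [0.5625, -0.2491], [0.5508, -0.2363]]
clamp plate [[0.5279, -0.3077], [0.5101, -0.2037], [0.5965, -0.1892], [0.6117, -0.3077]] [np.float64(0.08379999999999999), np.float64(0.10551227416751095), np.float64(0.0876082758647835), np.float64(0.11947087511188655)] centre [ 0.56155  -0.252075] half [ 0.5622  -0.24845] [ 0.5609 -0.2557]
clamp y axis dir deg 99.71228662811973
line dir 132.42926288930965
ticks [[0.5397, -0.2527], [0.559, -0.2267], [0.5669, -0.273]]
```

```bash
python3 - <<'E'
from h import *
from plant import ctrl
r=tool(np.pi/2+.041)
print(ctrl.move_l([.483,.275,.10],r,max_speed=.2),ctrl.move_l([.483,.2755,.029],r,max_speed=.1,guard=12))
o=ctrl.get_obs();print(o["clock"],o["position"],o["wrist_force"],o["grip_width"])
ctrl.command_gripper(.043)
ctrl.dwell(.3)
o=ctrl.get_obs();print(o["clock"],o["position"],o["wrist_force"],o["grip_width"])
snap(ctrl,"wrist","wg2")
E
```

```text
False False
5.25 [0.48338767 0.27567948 0.0296779 ] [-0.24196514  0.21699586 -0.23694855] 0.09412784794794457
6.3833 [0.4835059  0.27427942 0.02913276] [  2.92193717 -10.8653315    2.08760231] 0.04580381941586595
```

View pics/wg2.png

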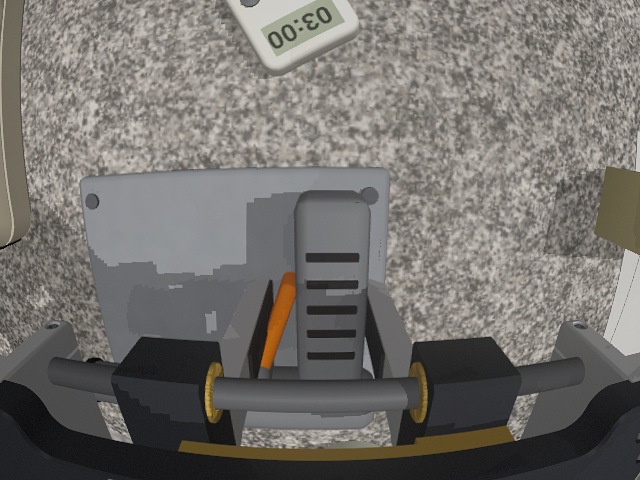

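The trigger is visibly swung against the grip (275,310), the width is 45.8 mm, and the trigger side carries at least 11 N against the 8 N needed. I'll nudge towards the grip to confirm the stop, then release.

```bash
python3 - <<'E'
from h import *
from plant import ctrl
r=tool(np.pi/2+.041)
def p(s):
    o=ctrl.get_obs();print(s,round(o["clock"],2),o["position"].round(4),o["wrist_force"].round(1),round(o["grip_width"],4))
ctrl.move_l([.483,.277,.029],r,max_speed=.01);p("nudge")
ctrl.dwell(.3);p("")
ctrl.move_l([.483,.2755,.029],r,max_speed=.01);p("back")
ctrl.command_gripper(.094);ctrl.dwell(.3);p("open")
snap(ctrl,"wrist","wg3")
E
```

```text
nudge 6.73 [0.4835 0.2743 0.0292] [  1.8 -23.1   7.3] 0.0455
 7.03 [0.4835 0.2744 0.0292] [  1.2 -22.7   6.9] 0.0456
back 7.33 [0.4835 0.2743 0.0292] [  2.2 -10.3   2.2] 0.0454
open 8.52 [0.483  0.2755 0.029 ] [ 0.4 -0.   0.5] 0.0937
```

View pics/wg3.png

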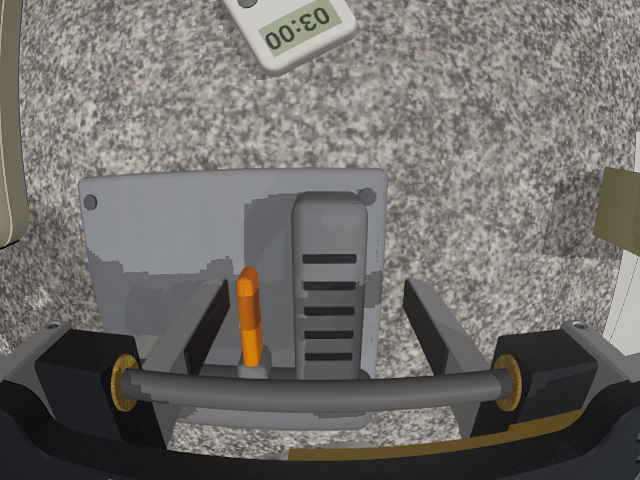

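The trigger held rigid at 23 N, so it was on its stop. It is now back out at (248,310), as before. On to the knob.

```bash
python3 - <<'E'
from h import *
from plant import ctrl
def p(s):
    o=ctrl.get_obs();print(s,round(o["clock"],2),o["position"].round(4),o["wrist_force"].round(1),o["wrist_torque"].round(3),round(o["grip_width"],4),o["joint_positions"].round(3))
ctrl.move_l([.483,.2755,.19],max_speed=.2)
r=tool(np.radians(60))
ctrl.move_to([.561,-.248,.17],r);p("hover")
print(ctrl.move_l([.561,-.248,.090],r,max_speed=.08,guard=10));p("down")
ctrl.command_gripper(.034);ctrl.dwell(.2);p("grip")
snap(ctrl,"wrist","wk2")
E
```

```text
hover 11.44 [ 0.5613 -0.2471  0.1701] [-0.9 -0.2 -0. ] [ 0.042 -0.098 -0.045] 0.094 [-0.474  0.469  1.372  0.     1.301 -1.523]
False
down 12.59 [ 0.5613 -0.2481  0.0906] [ 0.4 -0.3  0.1] [ 0.03  -0.13   0.015] 0.0937 [-0.476  0.549  1.446 -0.     1.145 -1.523]
grip 13.68 [ 0.5613 -0.2474  0.09  ] [2.6 4.3 1. ] [ 0.737 -0.534 -0.031] 0.0391 [-4.750e-01  5.500e-01  1.447e+00  1.000e-03  1.145e+00 -1.523e+00]
```

View pics/wk2.png

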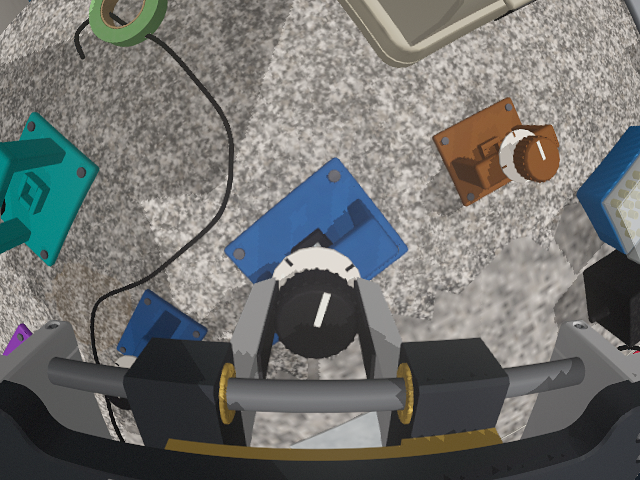

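Gripped: the jaws straddle the knob at (318,310), width 39.1 mm, and the white line stays visible from (316,325) to (327,293). I turn clockwise (J6 growing) in steps, watching the torque.

```bash
python3 - <<'E'
from h import *
from plant import ctrl
ctrl.move_l([.5613,-.2473,.090],tool(np.radians(60)),max_speed=.02)
q=ctrl.get_obs()["joint_positions"].copy();t=ctrl.get_obs();print(t["clock"],t["wrist_force"].round(1),t["wrist_torque"].round(3))
t0=t["wrist_torque"][2];j0=q[5];d=0;log=[]
while d<2.4:
    d+=.1 if d<1.2 else .05
    q[5]=j0+d;ctrl.movej(q);o=ctrl.get_obs();tz=o["wrist_torque"][2]
    print(round(o["clock"],2),round(d,3),round(o["joint_positions"][5]-j0,4),"tz",round(tz,3),"F",o["wrist_force"].round(1),round(o["joint_torque"][5],3),round(o["grip_width"],4))
    if d>.15 and abs(tz)>.3: break
print(o["position"]);snap(ctrl,"wrist","wk3")
E
```

```text
13.9833 [ 1.  -0.5  0.3] [-0.063 -0.283 -0.049]
14.23 0.1 0.0976 tz 0.051 F [1.5 2.8 0.3] 0.742 0.0393
14.48 0.2 0.1968 tz -0.034 F [ 4.3  4.1 -0.2] 0.541 0.0391
14.73 0.3 0.2967 tz -0.068 F [ 5.4  5.2 -0.6] 0.471 0.0393
14.98 0.4 0.3966 tz -0.058 F [ 6.5  6.  -0.5] 0.474 0.0392
15.23 0.5 0.4966 tz -0.008 F [ 7.9  5.7 -1.5] 0.478 0.039
15.48 0.6 0.5966 tz -0.098 F [ 9.1  6.8 -2.7] 0.481 0.039
15.73 0.7 0.6966 tz -0.054 F [10.   7.1 -2.8] 0.484 0.0391
15.98 0.8 0.7966 tz 0.012 F [12.8  7.6 -3.8] 0.487 0.0394
16.23 0.9 0.8966 tz -0.043 F [14.   7.3 -4.6] 0.49 0.0393
16.48 1.0 0.9966 tz -0.025 F [15.1  7.9 -5.1] 0.492 0.0394
16.73 1.1 1.0966 tz -0.022 F [17.6  6.8 -5.3] 0.494 0.0393
16.98 1.2 1.1966 tz -0.035 F [19.3  6.3 -6.5] 0.497 0.0392
17.23 1.25 1.2462 tz 0.018 F [19.8  7.6 -7. ] 0.236 0.0391
17.48 1.3 1.2962 tz -0.003 F [20.7  6.7 -8.5] 0.236 0.039
17.73 1.35 1.3462 tz -0.037 F [22.4  6.1 -8.6] 0.237 0.0392
17.98 1.4 1.3962 tz -0.009 F [22.9  5.4 -9.5] 0.238 0.0391
18.23 1.45 1.4462 tz 0.002 F [23.8  5.5 -9.7] 0.238 0.0392
18.48 1.5 1.4962 tz -0.022 F [ 24.7   5.1 -10.2] 0.238 0.0392
18.73 1.55 1.5462 tz -0.017 F [ 25.3   4.8 -10.5] 0.239 0.0394
18.98 1.6 1.5962 tz 0.005 F [ 26.5   3.3 -11.7] 0.239 0.0393
19.23 1.65 1.6462 tz -0.006 F [ 25.9   3.9 -12.7] 0.239 0.0395
19.48 1.7 1.6962 tz 0.052 F [ 28.4   3.7 -11.9] 0.238 0.0389
19.73 1.75 1.7462 tz 0.035 F [ 28.8   2.2 -12.4] 0.238 0.0393
19.98 1.8 1.7962 tz 0.009 F [ 29.4   3.  -12.3] 0.237 0.0391
20.23 1.85 1.846 tz 0.134 F [ 29.8   1.2 -13.6] 0.36 0.0391
20.48 1.9 1.8957 tz 0.41 F [ 25.9  -1.9 -12.5] 0.67 0.0391
[ 0.56430055 -0.24762629  0.09032509]
```

View pics/wk3.png

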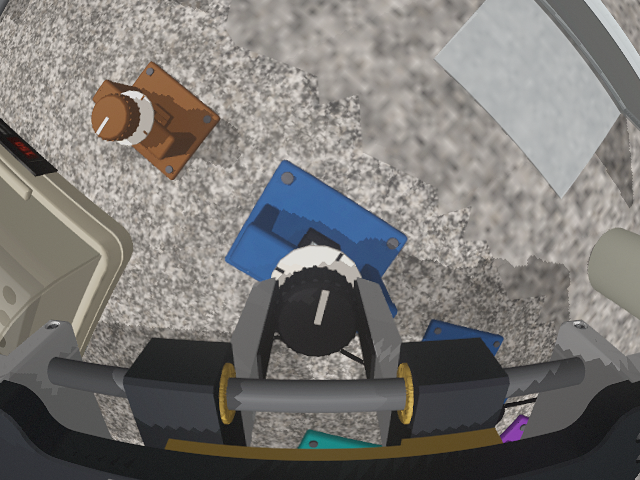

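The screw seated. Torque stays flat until a turn of about 1.82 rad and then rises steeply to 0.41 N m. The image line had predicted about 1.8, and the line has not slipped in the jaws. The side load of 26 N comes from a 2–3 mm centring error, so I relieve that first and then back off 1.571 rad from the contact angle.

```bash
python3 - <<'E'
from h import *
from plant import ctrl
def yaw(o): 
    z=Ro.from_rotvec(o["tool_rot"]).as_matrix()[:,2];return np.arctan2(z[1],z[0])
o=ctrl.get_obs();print("yaw",yaw(o),"J1",o["joint_positions"][0],"J6",o["joint_positions"][5])
yseat=np.radians(60)+ (-1.826)
def p(s):
    o=ctrl.get_obs();print(s,round(o["clock"],2),o["position"].round(4),o["wrist_force"].round(1),"tz",o["wrist_torque"][2].round(3),"yaw-seat",round(yaw(o)-yseat,4),round(o["joint_torque"][5],3),round(o["grip_width"],4));return o
# recentre
ctrl.move_l([.5643,-.2478,.0903],tool(yaw(o)),max_speed=.01);o=p("recentre")
y0=yaw(o);tgt=yseat+1.571+.012
P=[.5643,-.2478,.0903]
n=8
for i in range(1,n+1):
    ctrl.move_l(P,tool(y0+(tgt-y0)*i/n),max_speed=.05);o=p(i)
    F=o["wrist_force"]
    if np.hypot(F[0],F[1])>6:  # relieve side load, ~9 N/mm
        P=[P[0]+np.clip(F[0]/12000,-.001,.001),P[1]+np.clip(F[1]/12000,-.001,.001),P[2]]
ctrl.dwell(.3);p("end");snap(ctrl,"wrist","wk4")
E
```

```text
yaw -0.8479525725057245 J1 -0.47358566790763384 J6 0.3736607779507252
recentre 20.98 [ 0.5645 -0.2476  0.0902] [ 4.5  4.  -2.5] tz 0.366 yaw-seat -0.0667 0.344 0.0391
1 21.34 [ 0.5642 -0.2474  0.0902] [ 2.7  6.1 -1.4] tz 0.097 yaw-seat 0.1419 -0.317 0.0394
2 21.7 [ 0.564  -0.2472  0.0902] [-3.2  3.9  1.3] tz 0.043 yaw-seat 0.343 -0.602 0.0395
3 22.06 [ 0.5638 -0.2471  0.0902] [-5.9  4.3  2.6] tz 0.053 yaw-seat 0.5496 -0.322 0.0392
4 22.42 [ 0.5635 -0.247   0.0902] [-4.7  2.7  1.2] tz 0.067 yaw-seat 0.7544 -0.338 0.0391
5 22.77 [ 0.5632 -0.247   0.0902] [-7.6  3.3  2.1] tz 0.008 yaw-seat 0.9606 -0.321 0.0392
6 23.13 [ 0.5629 -0.2471  0.0902] [-5.5  0.4  0.1] tz 0.049 yaw-seat 1.1641 -0.401 0.0392
7 23.49 [ 0.5626 -0.2472  0.0902] [-7.9 -1.2  2.4] tz 0.038 yaw-seat 1.37 -0.322 0.0393
8 23.85 [ 0.5623 -0.2474  0.0902] [-5.4 -2.4 -0.3] tz 0.035 yaw-seat 1.5745 -0.369 0.0395
end 24.15 [ 0.5623 -0.2474  0.0902] [-5.1 -1.9 -0.9] tz -0.002 yaw-seat 1.5739 0.051 0.039
```

View pics/wk4.png

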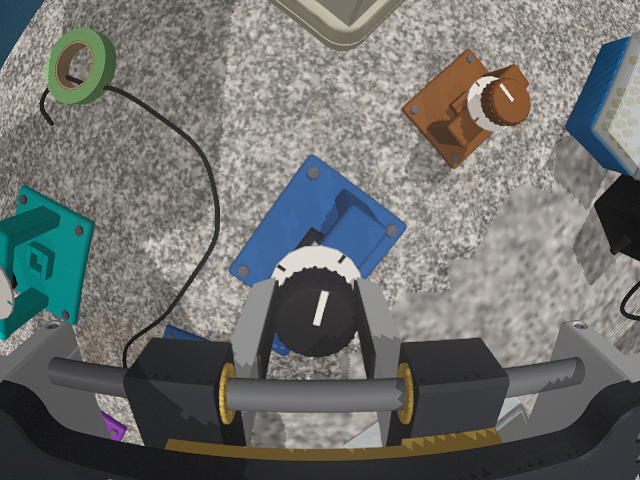

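```bash
python3 - <<'E'
from h import *
for n,yw in (("wk1",None),("wk2",1.0472),("wk3",-.848),("wk4",1.0472-1.826+1.5739)):
    c=pickle.load(open(n+".pkl","rb"));f=c["frame"]
    x0,y0,x1,y1=(318,262,350,292) if n=="wk1" else (300,282,340,335)
    m=np.zeros(f.shape[:2],np.uint8);m[y0:y1,x0:x1]=cv2.inRange(f,(110,110,110),(255,255,255))[y0:y1,x0:x1]
    k=max(cv2.findContours(m,0,1)[0],key=cv2.contourArea);mm=np.zeros_like(m);cv2.drawContours(mm,[k],-1,255,-1)
    v,u=np.nonzero(mm);P=castfish(c,np.c_[u,v],.121)[:,:2];q=P-P.mean(0)
    d=np.linalg.svd(q)[2][0]
    # outward = away from knob centre
    ctr=P.mean(0)-np.array([.5628,-.248]);d=d*np.sign(d@ctr);a=np.arctan2(d[1],d[0])
    print(n,"area",len(u),"mean",P.mean(0).round(4),"line world deg",np.degrees(a).round(1),"q=",round(((np.radians(189.5)-a)%(2*np.pi)),3),"line-jaw",None if yw is None else round((a-yw)%np.pi,3))
E
```

```text
wk1 area 105 mean [ 0.5559 -0.2428] line world deg 133.9 q= 0.97 line-jaw None
wk2 area 270 mean [ 0.5559 -0.2426] line world deg 134.2 q= 0.966 line-jaw 1.295
wk3 area 250 mean [ 0.571 -0.245] line world deg 28.5 q= 2.81 line-jaw 1.345
wk4 area 273 mean [ 0.5575 -0.2414] line world deg 122.4 q= 1.171 line-jaw 1.341
```

The last check disagrees slightly. The line shifted 0.05 rad in the jaws at the seat (a slip during wind-up) and the image reads the joint at 1.17. The line went from 2.81 at the seat to 1.17, so the knob backed off 1.64 rad instead of 1.57. I correct clockwise by about 0.065 rad while keeping the grip.

```bash
python3 - <<'E'
from h import *
from plant import ctrl
ctrl.move_l([.5621,-.2475,.0902],tool(.724),max_speed=.01);ctrl.dwell(.5)
o=ctrl.get_obs();z=Ro.from_rotvec(o["tool_rot"]).as_matrix()[:,2];yw=np.arctan2(z[1],z[0])
print(o["clock"],"yaw",yw,o["position"],o["wrist_force"],o["wrist_torque"][2],o["grip_width"])
c=snap(ctrl,"wrist","wk5");snap(ctrl,"top","top5")
f=c["frame"];x0,y0,x1,y1=(300,282,340,335)
m=np.zeros(f.shape[:2],np.uint8);m[y0:y1,x0:x1]=cv2.inRange(f,(110,110,110),(255,255,255))[y0:y1,x0:x1]
k=max(cv2.findContours(m,0,1)[0],key=cv2.contourArea);mm=np.zeros_like(m);cv2.drawContours(mm,[k],-1,255,-1)
v,u=np.nonzero(mm);P=castfish(c,np.c_[u,v],.121)[:,:2];d=np.linalg.svd(P-P.mean(0))[2][0];d*=np.sign(d@(P.mean(0)-[.5628,-.248]));a=np.arctan2(d[1],d[0])
print("line",np.degrees(a),"q",np.radians(189.5)-a,"from seat line",a-np.radians(28.5),"line-jaw",(a-yw)%np.pi)
E
```

```text
24.95 yaw 0.7239571464224658 [ 0.56232507 -0.24736395  0.0902034 ] [ 4.49133931  3.03223137 -2.42619258] -0.04629267876608261 0.0391953481301121
line 118.07540530181154 q 1.246594344385874 from seat line 1.5633857513249962 line-jaw 1.3368474417209146
```

View pics/top5.png

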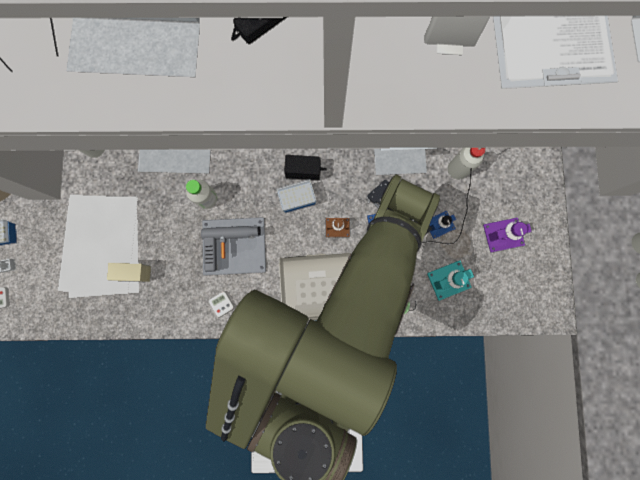

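The line now reads 1.563 rad from its seated direction (joint 1.247 in the image, target 1.23). The knob is firmly held at 39 mm, side load about 5 N. In the top view the timer (221,303), carton (128,272), green bottle (198,190) and tip box (296,196) stand where they did. The tape roll at (399,303) is hidden by the arm, and no motion went near it. Handing in.

```bash
python3 - <<'E'
from plant import ctrl
ctrl.job_done();print(ctrl.get_obs()["clock"])
E
```

```text
the job is handed in; nothing more can be done
the job is handed in; nothing more can be done
```

I did both steps in the order asked and handed the job in at about 25 s, with the gripper still holding the knob.

- **Trigger:** I squeezed it onto its stop. The fingers closed to 45.5 mm and did not give under 23 N. After release, the picture shows it back out.
- **Thumbscrew:** I turned the large blue clamp's knob about 1.8 rad clockwise until it seated, where the torque rose sharply to 0.41 N m. Then I backed it off.
- **Check that disagreed:** The knob had slipped about 0.05 rad in the jaws at the seat, so the first back-off came out at 1.64 rad. I turned it clockwise by about 0.07 rad to correct this. By its white line, it now stands 1.563 rad off the seat (target 1.571), and the joint reads about 1.25 (target 1.23).
- **Side load:** My grip on the knob was 2–3 mm off centre, which built up about 33 N on the wrist while tightening. I recentred, and at hand-in it was about 6 N.
- **Other items:** The timer, carton, green bottle and tip box stand where they did in the last top view. The arm hid the tape roll in that view. The wrist picture after the back-off showed it lying flat, but I did not measure its position again.

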